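# Put the carved dish in the drying bay

### The arm

A 6-joint arm with a two-finger parallel gripper is mounted at the origin on the work surface. World frame = base frame: x ahead of the robot, y to its left, z up, the work surface at z = 0. Lengths are in m, angles in rad, forces in N, time in s.
With the tool pointing down it reaches from about 0.25 to 0.725 m from the base axis. Payload 4 kg.
Tool frame: the origin (TCP) lies at the very end of the fingers, on their centre line; the grasp point (between the pads) lies 19 mm behind it; z points along the fingers, y is the line along which they close (so a half turn about z gives the same grasp; the last joint's range is limited). The gripper opens to 85 mm and grips with 20 to 120 N. Pads are 22 mm wide; open, the fingers measure 114 mm over their backs; the gripper's body (76 mm by 85 mm) begins 54 mm behind the grasp point. The pads swing forward as they close: fully open they stand 13 mm farther back than shut.
Start: joints at [-1.166, 0.241, 0.005, 1.335, 0, 1.571], TCP at [0.197, -0.46, 0.205] pointing down, gripper open.
Joint ranges: [-2.72, 2.72], [-1.05, 1.87], [-1.09, 1.28], [-1.99, 2.15], [-1.42, 1.44], [-3.14, 3.14]. Speed limits (rad/s): [2.79, 2.79, 3.14, 3.14, 3.14, 3.14].

### API

Orientations are given as a unit quaternion [x, y, z, w].
In Python, from workcell import monitor, viewer, job gives the robot as it stands.
- The arm moves only by the tool arm_command, never from a script. Its argument "increments" is a list of rows, each an object of numbers: "dx", "dy", "dz": the shift along the tool's x, y, z in cm; "wx", "wy", "wz": the turn, a rotation vector about the tool's x, y, z in rad; "grip": the finger opening in cm, from 0 to 8.54. In form: [{"dx": .., "dy": .., "dz": .., "wx": .., "wy": .., "wz": .., "grip": ..}, ...]. A call has 1 to 10 rows; each row is the pose to reach, as a shift and turn from the pose commanded when the call began, along the tool's axes at that moment; what a row does not reach only later rows make up. A row lasts 1/10 s, in which the tool goes at most 50 mm and 8.59 degrees, less where a joint would pass 70% of its speed; a pose out of reach is approached as far as the arm can. A call with a gripper value outside its range is refused whole. The fingers move at their own pace and stop on an object; the grip force is fixed at half the most. Time passes only in rows, so rows that repeat a pose let the fingers close. It gives the time, the measured TCP pose, the force, the opening and the grip force at its end, in the units of the state.
- monitor.get_obs(): the state, without advancing time (a new reading comes with each control period).
- viewer.camera(name): name is "scene" or "top" or "wrist"; returns (picture, depth): 420x560x3 uint8, red, green, blue; 420x560 float32, m along the optical axis (not along the pixel's ray), 0 where there is no reading.
- viewer.get_calibration(name): a dict with "fovy" (degrees; the focal length in pixels is half the picture's height over the tangent of half this angle, whatever the lens; pixels are square), "cx", "cy" (the principal point, pixels), "view" (4x4, takes a point from world to camera coordinates). Camera axes: x right, y up, looking along -z (the intrinsics and any distortion apply to the point x, -y, -z); pixel columns grow to the right and rows downward; lengths in m; the calibration is good to about 2 mm. The wrist camera is an equidistant fisheye: a pixel r from the principal point sees the ray r / f radians off the axis. A picture is of the moment at which its call begins: read the wrist's pose just before it. get_calibration takes no time and is no camera call; for the wrist camera it gives the pose at the moment of the call.
- job.job_done(): hands the job in; it is judged then, once.
The state is a dict: "clock": time; "joint_pos": joint angles; "joint_vel": joint speeds; "tau": joint torques, N m; "eef_pos": TCP position; "tool_rot": TCP orientation; "ft_force": force on the tool from outside, world axes, zero at the start; "ft_torque": the same for the moment, N m; "grip_width": finger opening in m; "grasp_force": force on a finger pad.
Only numpy, scipy, OpenCV 4.12 (cv2) and the standard library are available. Lean on these libraries where they do the work, as an engineer would, in place of code of your own. Each camera call takes 0.05 s, during which the arm holds its last target. There are 200 camera calls.

### The job

Put the carved dish away in the drying bay: slide the gate open, take the jar that stands in the lane behind it and stand it upright in the grey tray, then slide the dish along the lane, without lifting it, under the low shelf until it is fully home against the back stop, and slide the gate fully shut behind it. Never tip the jar or the dish over, and leave everything else where it is.

Things in the scene. Friction and masses are not known exactly. Their poses are not given: they have to be found in the camera images.
- rack: low plywood drying bay, fixed. Origin: on the table, mid-lane. y: along the lane, the way the dish goes; x: across it, away from the robot. Lane floor z = 10 mm, from y = -215 (open end) to +215 mm. Fences at x = -66 to -52 and 52 to 66 mm, tops z = 45 mm. Rails for the open gate reach x = 180 mm at y = 13 to 73 mm
- bay_mouth (a point): middle of the front lower edge of the low shelf, at rack y = 135 mm, z = 58 mm. The shelf is 12 mm thick and covers the lane from here to the back stop; two tins stand on its far half, to z = 110 mm. Axes are the rack's
- bay_stop (a point): foot of the back stop's face, mid-lane, at rack y = 215 mm, z = 10 mm. Axes are the rack's
- gate (a joint): wooden gate that closes the lane at rack y = 37 to 49 mm (plate top z = 47 mm); it slides straight along the rack's +x through a slot in the far fence. 0 = shut, lane closed; 0.112 m = fully open, lane free. Stays where it is left, about 1.5 N to move
- gate_knob (a point): centre of the top of the gate's upright round knob (18 mm in diameter, from z = 46 to 98 mm above the table); with the gate shut it is at rack x = -42 mm, y = 43 mm; fully open at x = +70 mm. Its axes are the rack's
- dish: carved wooden dish, hollow oblong with round ends, 150 mm long (its y axis), 90 mm wide at the rim, 34 mm high; walls lean outward by 11 degrees; 0.22 kg. Origin under its centre. It lies in the lane before the gate; at the back stop its origin is at rack y = 140 mm
- jar: closed amber jar standing in the lane behind the gate, 56 mm in diameter, 95 mm tall, about 0.3 kg; origin under its centre, z axis up its height
- tray: fixed grey open tray on the robot's side of the bay, 130 x 130 mm outside, 28 mm high, walls and floor 5 mm; origin under its centre, on the table
- cup: bystander: white ceramic cup with three brushes, 80 mm across, 95 mm tall (brushes to 140 mm); origin under its centre
- roll: bystander: pale tape roll lying flat, 100 mm across, 25 mm high; origin under its centre
- blank: bystander: dark unfinished carved dish, 120 x 80 x 30 mm, lying outside the bay; origin under its centre, long axis y
- notebook: bystander: paper notebook 190 x 140 x 14 mm on the green mat; origin under its centre
- rule: bystander: steel rule 300 x 30 x 4 mm on the green mat, long axis x; origin under its centre
- mallet: bystander: hammer lying on the left of the table, about 250 mm long; origin under its handle, long axis x

How it is judged:
By the outcome, as a careful person would: the job done as asked, in the order asked, and still so for the second after the job is handed in, with the robot touching nothing.
It also fails if it takes over 59 s, if anything falls off the work surface, if the arm or the gripper's body presses on something with over 40 N, if the wrist force passes 120 N, or if a joint passes its speed limit or range.

## Working session

There is one attempt and no reset: what is moved stays moved. The work goes in short steps, Python scripts to look and compute and a tool call to move; the robot and the scene stay as the last step left them, time stands still between calls to the robot, and variables do not carry over. Pictures are saved under pics/ and viewed, at most 10 in all, crops included, and the job is handed in when it is done.

Besides the shell and the picture viewer there is one more tool, called in YAML: its name, and indented under it one key for each argument. arm_command: Moves the arm, as the interface text tells. Its arguments: {"type":"object","properties":{"increments":{"type":"array","items":{"type":"object","properties":{"dx":{"type":"number"},"dy":{"type":"number"},"dz":{"type":"number"},"wx":{"type":"number"},"wy":{"type":"number"},"wz":{"type":"number"},"grip":{"type":"number"}}}}},"required":["increments"]}

```bash
mkdir -p pics
cat > h.py <<'E'
import numpy as np, cv2
from workcell import monitor, viewer, job
def snap(n,f):
    c=viewer.get_calibration(n); p,d=viewer.camera(n)
    cv2.imwrite(f'pics/{f}.png',p[:,:,::-1]); np.savez(f'{f}.npz',p=p,d=d,view=c['view'],k=[c['fovy'],c['cx'],c['cy']]); return p,d,c
def cloud(f):
    z=np.load(f'{f}.npz'); fy,cx,cy=z['k']; d=z['d']; F=210/np.tan(np.radians(fy)/2)
    v,u=np.mgrid[0:420,0:560]; X=np.stack([(u-cx)/F*d,-(v-cy)/F*d,-d],-1)
    T=np.linalg.inv(z['view']); return X@T[:3,:3].T+T[:3,3], z['p'], d
E
python3 - <<'E'
from h import *
for n in('top','scene'):
    p,d,c=snap(n,n+'0'); print({k:c[k] for k in c}); 
p=cv2.imread('pics/top0.png'); cv2.imwrite('pics/top0b.png',cv2.resize(p,(800,600),interpolation=cv2.INTER_CUBIC))
print(monitor.get_obs())
E
```

```text
{'fovy': 52.86156840269541, 'cx': 280.00754706953813, 'cy': 213.9972280437048, 'view': array([[ 0.00651462, -0.99993731, -0.00910716, -0.00921803],
       [ 0.98910008,  0.00510376,  0.14715632, -0.63307513],
       [-0.14710061, -0.00996656,  0.98907132, -1.14400647],
       [ 0.        ,  0.        ,  0.        ,  1.        ]])}
{'fovy': 55.149290241322475, 'cx': 289.0574336656452, 'cy': 217.11463858859383, 'view': array([[ 3.59475639e-01,  9.33154313e-01, -5.41820987e-04,
        -1.94292137e-01],
       [-5.90906612e-01,  2.28082113e-01,  7.73826806e-01,
         2.79063160e-01],
       [ 7.22223401e-01, -2.77851720e-01,  6.33397017e-01,
        -1.78053830e+00],
       [ 0.00000000e+00,  0.00000000e+00,  0.00000000e+00,
         1.00000000e+00]])}
{'clock': 0.1, 'joint_pos': array([-1.16595835e+00,  2.41369386e-01,  3.89837662e-03,  1.33517967e+00,
        2.02261988e-05,  1.57079933e+00]), 'joint_vel': array([-0.00151091, -0.00168568,  0.00409886,  0.00060212,  0.00216899,
       -0.00107693]), 'tau': array([-3.83704592e-04, -3.73138726e+01,  2.53009593e+01,  1.08516685e-02,
       -8.85081909e-05,  2.05609490e-05]), 'eef_pos': array([ 0.19670937, -0.45903979,  0.2037012 ]), 'tool_rot': array([ 9.79583015e-01,  2.01037949e-01, -1.76493878e-04, -9.10279377e-04]), 'ft_force': array([ 0.29775867,  0.2096742 , -0.76654812]), 'ft_torque': array([-0.03672983, -0.073621  , -0.03632142]), 'grasp_force': 0.0, 'grip_width': 0.08556544786501952}
```

View pics/top0b.png

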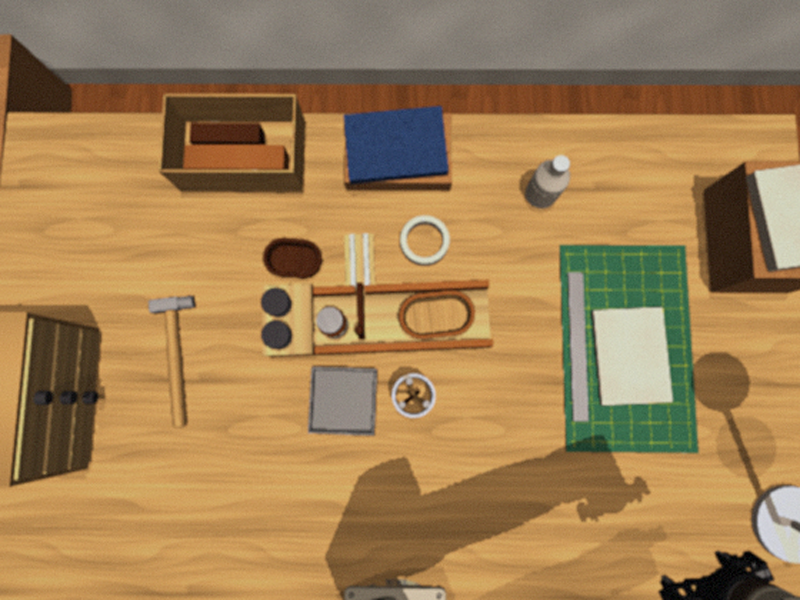

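View pics/scene0.png

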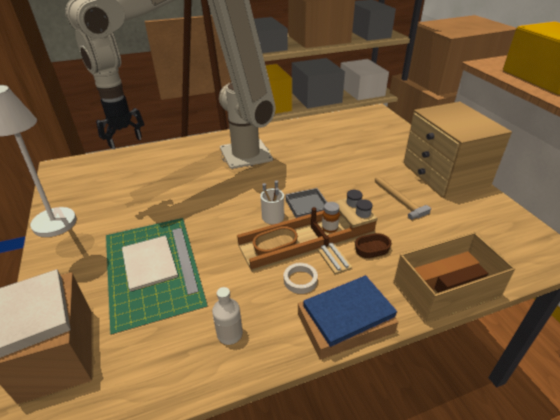

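The top view (image left = +y, up = +x) shows the rack at about (262–492, 280–356) in the enlarged picture. The jar is at (330, 320), the gate at x≈360, the dish at (436, 314), the tray at (343, 400) and the cup at (413, 395). I'll crop and measure with depth.

Run:
```python
from h import *
p=cv2.imread('pics/top0.png'); cv2.imwrite('pics/c1.png',cv2.resize(p[155:310,175:355],(792,682*792//792),interpolation=cv2.INTER_CUBIC)[:600])
X,P,d=cloud('top0')
roi=np.zeros(d.shape,bool); roi[155:310,175:355]=1; roi&=d>0
# table height
print('table',np.median(X[290:310,180:210,2]))
# fences
f=roi&(abs(X[...,2]-.045)<.006); f[:195]=0; f[255:]=0
q=X[f]; print('z45 n',len(q))
# fence ray-derived yaw: long components
n,l,s,c=cv2.connectedComponentsWithStats(f.astype(np.uint8))
for i in range(1,n):
    if s[i,4]>40:
        a=X[l==i]; m=a.mean(0); u,sv,vt=np.linalg.svd(a[:,:2]-m[:2],full_matrices=False); t=(a[:,:2]-m[:2])@vt[0]
        print('z45',s[i],m.round(4),vt[0].round(4),t.min().round(4),t.max().round(4))
def comp(lo,hi,mn=25):
    f=roi&(X[...,2]>lo)&(X[...,2]<hi); n,l,s,c=cv2.connectedComponentsWithStats(f.astype(np.uint8))
    for i in range(1,n):
        if s[i,4]>mn:
            a=X[l==i]; print((lo,hi),s[i],'mean',a.mean(0).round(4),'mid',((a.min(0)+a.max(0))/2).round(4),'ext',np.ptp(a,axis=0).round(3))
comp(.098,.125); comp(.088,.104,4); comp(.064,.076); comp(.02,.034,40)
```

```text
table 0.0006563850029334128
z45 n 1857
z45 [256 195  87   9 456] [ 0.6759 -0.0599  0.0454] [-0.0496  0.9988] -0.1217 0.1232
z45 [250 197   5  30 127] [0.6407 0.0733 0.0474] [-0.9987 -0.0505] -0.041 0.0427
z45 [219 199  30   7 160] [0.6669 0.1262 0.0455] [-0.0363  0.9993] -0.0411 0.0425
z45 [280 203  53  34 452] [ 0.6188 -0.0789  0.0464] [-0.0836  0.9965] -0.0742 0.0744
z45 [220 237 126  10 641] [ 0.5558 -0.0131  0.0457] [ 0.049  -0.9988] -0.1747 0.1751
(0.098, 0.125) [183 201  21  20 315] mean [0.6325 0.2274 0.1108] mid [0.6323 0.2279 0.1081] ext [0.051 0.052 0.017]
(0.098, 0.125) [222 214  19  19 268] mean [0.5989 0.1254 0.1058] mid [0.5995 0.1251 0.105 ] ext [0.049 0.048 0.012]
(0.098, 0.125) [183 224  21  20 328] mean [0.5707 0.2243 0.1108] mid [0.5704 0.2252 0.1099] ext [0.051 0.053 0.016]
(0.088, 0.104) [200 208   4  11  12] mean [0.6275 0.2048 0.0943] mid [0.6285 0.2066 0.0948] ext [0.028 0.01  0.013]
(0.088, 0.104) [195 219   4   2   5] mean [0.6095 0.2194 0.0946] mid [0.6098 0.2197 0.096 ] ext [0.003 0.007 0.013]
(0.088, 0.104) [233 227   7   6   9] mean [0.5812 0.1114 0.0982
[... 1009 characters left out ...]
008]
(0.02, 0.034) [184 166  40  16 146] mean [0.7622 0.2201 0.0293] mid [0.7531 0.2173 0.0272] ext [0.045 0.113 0.014]
(0.02, 0.034) [245 173   5  26  53] mean [0.7188 0.0915 0.0223] mid [0.7204 0.0914 0.023 ] ext [0.075 0.013 0.006]
(0.02, 0.034) [215 177  11  17  43] mean [0.7187 0.1649 0.0312] mid [0.7196 0.1683 0.0286] ext [0.047 0.028 0.011]
(0.02, 0.034) [185 180  22  14  62] mean [0.7105 0.2465 0.031 ] mid [0.7152 0.2389 0.0271] ext [0.04  0.062 0.014]
(0.02, 0.034) [283 207  46  27 490] mean [ 0.6217 -0.0793  0.0233] mid [ 0.6187 -0.0783  0.0269] ext [0.075 0.129 0.014]
(0.02, 0.034) [216 256  49  49 345] mean [0.4487 0.1076 0.0277] mid [0.4491 0.1058 0.027 ] ext [0.133 0.133 0.014]
```

View pics/c1.png

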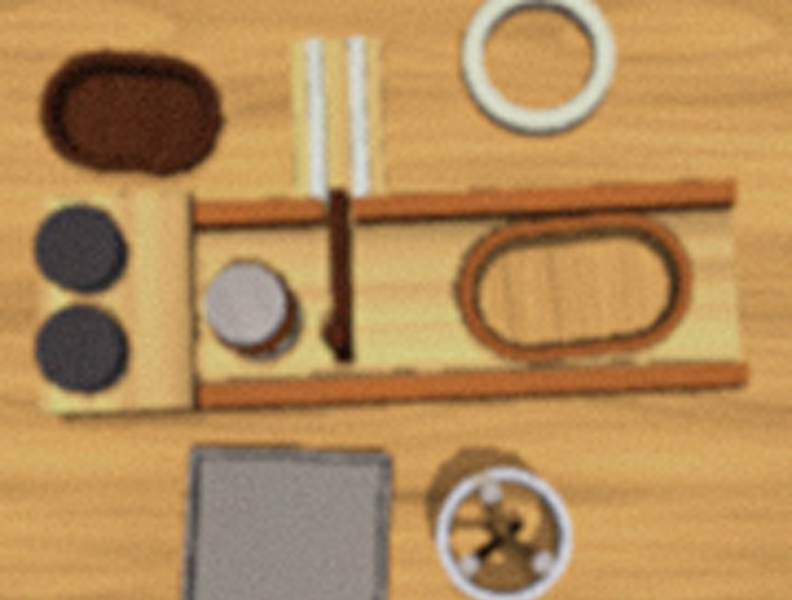

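The crop shows the gate plate at about (340, 190–360) with its knob at (335, 335), the jar top at (247, 305), the dish at (575, 287) and the shelf edge at u≈193.

Both fences put the rack origin at (0.6127, 0.0297), yaw +0.049. In rack coordinates:
- **Knob:** (-29, 43) mm, so the gate starts about 13 mm open.
- **Jar:** (-8, 96) mm, top at z = 105 mm, as it should be.
- **Dish:** y = -109 mm.
- **Tray:** world (0.449, 0.106).

With tool y along the rack's x, tool dx is rack y and dy is rack x.

```bash
cat >> h.py <<'E'
from scipy.spatial.transform import Rotation as Ro
O=np.array([.6127,.0297]); A=.049
xr=np.array([np.cos(A),np.sin(A)]); yr=np.array([-np.sin(A),np.cos(A)])
def rack(p): return np.array([(p[:2]-O)@xr,(p[:2]-O)@yr,p[2]])
def go(x,y,z):
    o=monitor.get_obs(); R=Ro.from_quat(o['tool_rot']); w=np.r_[O+x*xr+y*yr,z]
    G=Ro.from_matrix(np.c_[np.r_[yr,0],np.r_[xr,0],[0,0,-1]])
    print('cm',(R.inv().apply(w-o['eef_pos'])*100).round(2),'w',(R.inv()*G).as_rotvec().round(4),'now rack',(rack(o['eef_pos'])*1e3).round(1))
E
python3 -c "
from h import *
go(-.029,.043,.15)"
```

```text
cm [ 56.27 -33.57   5.43] w [-1.600e-03 -1.100e-03 -1.215e+00] now rack [-439.4 -467.8  203.7]
```

arm_command:
  increments:
    - {"dx": 4,"dy": -2.4,"wz": -0.1,"grip": 4.5}
    - {"dx": 8,"dy": -4.8,"wz": -0.2,"grip": 4.5}
    - {"dx": 12,"dy": -7.2,"wz": -0.3,"grip": 4.5}
    - {"dx": 16,"dy": -9.6,"wz": -0.4,"grip": 4.5}
    - {"dx": 20,"dy": -12,"wz": -0.5,"grip": 4.5}
    - {"dx": 24,"dy": -14.4,"wz": -0.6,"grip": 4.5}
    - {"dx": 28,"dy": -16.8,"wz": -0.7,"grip": 4.5}
    - {"dx": 32,"dy": -19.2,"wz": -0.8,"grip": 4.5}
    - {"dx": 36,"dy": -21.5,"wz": -0.9,"grip": 4.5}
    - {"dx": 40,"dy": -24,"wz": -1.0,"grip": 4.5}

```text
validation failed for argument at $.in...
```

```bash
python3 -c "
from h import *
go(-.029,.043,.15)"
```

```text
cm [ 56.27 -33.57   5.43] w [-1.600e-03 -1.100e-03 -1.215e+00] now rack [-439.4 -467.8  203.7]
```

arm_command:
  increments:
    - {"dx": 4,"dy": -2.4,"dz": 0,"wx": 0,"wy": 0,"wz": -0.1,"grip": 4.5}
    - {"dx": 8,"dy": -4.8,"dz": 0,"wx": 0,"wy": 0,"wz": -0.2,"grip": 4.5}
    - {"dx": 12,"dy": -7.2,"dz": 0,"wx": 0,"wy": 0,"wz": -0.3,"grip": 4.5}
    - {"dx": 16,"dy": -9.6,"dz": 0,"wx": 0,"wy": 0,"wz": -0.4,"grip": 4.5}
    - {"dx": 20,"dy": -12,"dz": 0,"wx": 0,"wy": 0,"wz": -0.5,"grip": 4.5}
    - {"dx": 24,"dy": -14.4,"dz": 0,"wx": 0,"wy": 0,"wz": -0.6,"grip": 4.5}
    - {"dx": 28,"dy": -16.8,"dz": 0,"wx": 0,"wy": 0,"wz": -0.7,"grip": 4.5}
    - {"dx": 32,"dy": -19.2,"dz": 0,"wx": 0,"wy": 0,"wz": -0.8,"grip": 4.5}
    - {"dx": 36,"dy": -21.5,"dz": 0,"wx": 0,"wy": 0,"wz": -0.9,"grip": 4.5}
    - {"dx": 40,"dy": -24,"dz": 0,"wx": 0,"wy": 0,"wz": -1.0,"grip": 4.5}

```text
clock: 1.1
eef_pos: [0.4707, -0.0798, 0.2042]
tool_rot: [0.762, 0.648, -0.0, -0.0]
ft_force: [1.2, -0.9, 0.3]
grip_width: 0.0455
grasp_force: 0.0
```

```bash
python3 -c "
from h import *
go(-.029,.043,.15)"
```

```text
cm [16.69  8.52  5.41] w [-5.000e-04  2.000e-04 -2.109e-01] now rack [-147.2 -102.4  204.2]
```

arm_command:
  increments:
    - {"dx": 4.2,"dy": 2.1,"dz": 0.5,"wx": 0,"wy": 0,"wz": -0.055,"grip": 4.5}
    - {"dx": 8.4,"dy": 4.2,"dz": 1.5,"wx": 0,"wy": 0,"wz": -0.11,"grip": 4.5}
    - {"dx": 12.6,"dy": 6.4,"dz": 3,"wx": 0,"wy": 0,"wz": -0.165,"grip": 4.5}
    - {"dx": 16.7,"dy": 8.5,"dz": 5.4,"wx": 0,"wy": 0,"wz": -0.211,"grip": 4.5}
    - {"dx": 16.7,"dy": 8.5,"dz": 5.4,"wx": 0,"wy": 0,"wz": -0.211,"grip": 4.5}
    - {"dx": 16.7,"dy": 8.5,"dz": 5.4,"wx": 0,"wy": 0,"wz": -0.211,"grip": 4.5}
    - {"dx": 16.7,"dy": 8.5,"dz": 5.4,"wx": 0,"wy": 0,"wz": -0.211,"grip": 4.5}

```text
clock: 1.8
eef_pos: [0.581, 0.0685, 0.1507]
tool_rot: [0.691, 0.723, -0.0, -0.0]
ft_force: [0.1, -0.9, -0.0]
grip_width: 0.0449
grasp_force: 0.0
```

Run:
```python
from h import *
go(-.029,.043,.060)
snap('wrist','w0'); snap('scene','s1')
p=cv2.imread('pics/s1.png'); a=cv2.resize(p[150:290,210:410],(800,560),interpolation=cv2.INTER_CUBIC); cv2.imwrite('pics/s1c.png',a)
```

```text
cm [0.27 0.08 9.07] w [-0.0007  0.0004 -0.0048] now rack [-29.8  40.3 150.7]
```

View pics/w0.png

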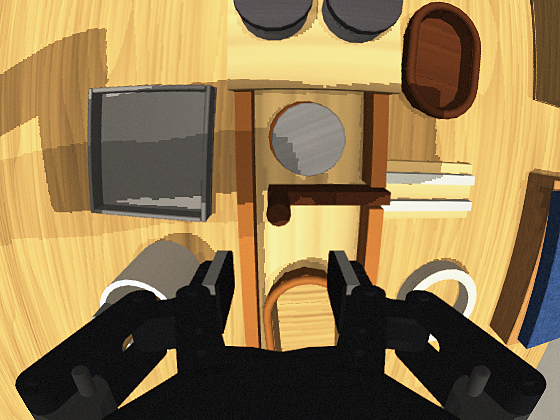

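The wrist view has the knob at (279, 208), between the fingers at u≈225 and 340, with the jar at (308, 140). I'll lower and grip the knob.

arm_command:
  increments:
    - {"dx": 0.2,"dy": 0.1,"dz": 2,"wx": 0,"wy": 0,"wz": -0.005,"grip": 4.5}
    - {"dx": 0.3,"dy": 0.1,"dz": 4,"wx": 0,"wy": 0,"wz": -0.005,"grip": 4.5}
    - {"dx": 0.3,"dy": 0.1,"dz": 6,"wx": 0,"wy": 0,"wz": -0.005,"grip": 4.5}
    - {"dx": 0.3,"dy": 0.1,"dz": 8,"wx": 0,"wy": 0,"wz": -0.005,"grip": 4.5}
    - {"dx": 0.3,"dy": 0.1,"dz": 8.8,"wx": 0,"wy": 0,"wz": -0.005,"grip": 4.5}
    - {"dx": 0.3,"dy": 0.1,"dz": 8.8,"wx": 0,"wy": 0,"wz": -0.005,"grip": 1.6}
    - {"dx": 0.3,"dy": 0.1,"dz": 8.8,"wx": 0,"wy": 0,"wz": -0.005,"grip": 1.4}
    - {"dx": 0.3,"dy": 0.1,"dz": 8.8,"wx": 0,"wy": 0,"wz": -0.005,"grip": 1.4}
    - {"dx": 0.3,"dy": 0.1,"dz": 8.8,"wx": 0,"wy": 0,"wz": -0.005,"grip": 1.4}

```text
clock: 2.8
eef_pos: [0.583, 0.0717, 0.0638]
tool_rot: [0.689, 0.724, 0.0, 0.001]
ft_force: [-1.1, -2.3, 2.6]
grip_width: 0.0149
grasp_force: 45.3
```

Run:
```python
from h import *
go(.0705,.043,.062)
o=monitor.get_obs(); print(o['ft_force'])
```

```text
cm [-0.04  9.81  0.2 ] w [0.0018 0.0009 0.0004] now rack [-27.6  43.4  63.8]
[-1.06354639 -2.2622475   2.60697779]
```

arm_command:
  increments:
    - {"dx": 0,"dy": 0.7,"dz": 0,"wx": 0,"wy": 0,"wz": 0,"grip": 1.2}
    - {"dx": 0,"dy": 2,"dz": 0,"wx": 0,"wy": 0,"wz": 0,"grip": 1.2}
    - {"dx": 0,"dy": 3.5,"dz": 0,"wx": 0,"wy": 0,"wz": 0,"grip": 1.2}
    - {"dx": 0,"dy": 5,"dz": 0,"wx": 0,"wy": 0,"wz": 0,"grip": 1.2}
    - {"dx": 0,"dy": 6.5,"dz": 0,"wx": 0,"wy": 0,"wz": 0,"grip": 1.2}
    - {"dx": 0,"dy": 8,"dz": 0,"wx": 0,"wy": 0,"wz": 0,"grip": 1.2}
    - {"dx": 0,"dy": 9,"dz": 0,"wx": 0,"wy": 0,"wz": 0,"grip": 1.2}
    - {"dx": 0,"dy": 9.6,"dz": 0,"wx": 0,"wy": 0,"wz": 0,"grip": 1.2}
    - {"dx": 0,"dy": 9.9,"dz": 0,"wx": 0,"wy": 0,"wz": 0,"grip": 1.2}
    - {"dx": 0,"dy": 9.9,"dz": 0,"wx": 0,"wy": 0,"wz": 0,"grip": 1.2}

```text
clock: 3.8
eef_pos: [0.6785, 0.0764, 0.0639]
tool_rot: [0.689, 0.724, -0.002, -0.002]
ft_force: [-11.7, -3.4, 11.5]
grip_width: 0.014
grasp_force: 59.5
```

Run:
```python
from h import *
go(.0705,.043,.062)
p,d,c=snap('top','t1'); X,P,d=cloud('t1')
p=cv2.imread('pics/t1.png'); cv2.imwrite('pics/t1c.png',cv2.resize(p[155:305,175:375],(800,600),interpolation=cv2.INTER_CUBIC))
```

```text
cm [-0.04  0.25  0.18] w [-0.0057  0.0011  0.0007] now rack [68.  43.4 63.9]
```

View pics/t1c.png

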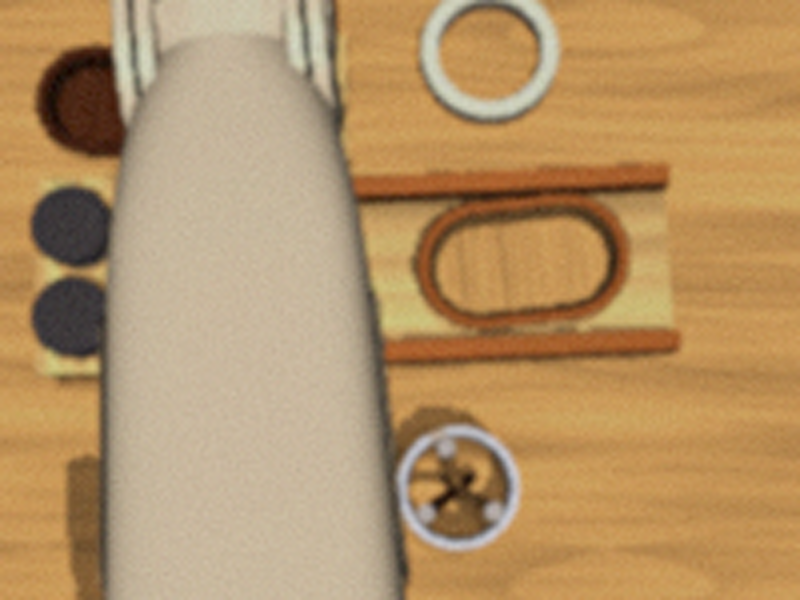

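The gate has met its stop: the force rose to 12 N at 68 mm, within calibration of 70 mm. In this picture the arm hides the gate; the dish at (520, 262) and the roll are undisturbed. Next I'll release, go up and move over the jar at (-8, 96).

arm_command:
  increments:
    - {"dx": 0,"dy": -0.2,"dz": 0,"wx": 0,"wy": 0,"wz": 0,"grip": 4.0}
    - {"dx": 0,"dy": -0.2,"dz": 0,"wx": 0,"wy": 0,"wz": 0,"grip": 4.0}
    - {"dx": 0,"dy": -0.2,"dz": -2,"wx": 0,"wy": 0,"wz": 0,"grip": 4.0}
    - {"dx": 0,"dy": -0.2,"dz": -5,"wx": 0,"wy": 0,"wz": 0,"grip": 4.0}
    - {"dx": 0,"dy": -0.5,"dz": -8.5,"wx": 0,"wy": 0,"wz": 0,"grip": 8.5}
    - {"dx": 2,"dy": -3,"dz": -10,"wx": 0,"wy": 0,"wz": 0,"grip": 8.5}
    - {"dx": 4,"dy": -6,"dz": -10,"wx": 0,"wy": 0,"wz": 0,"grip": 8.5}
    - {"dx": 5.3,"dy": -7.7,"dz": -10,"wx": 0,"wy": 0,"wz": 0,"grip": 8.5}
    - {"dx": 5.3,"dy": -7.7,"dz": -10,"wx": 0,"wy": 0,"wz": 0,"grip": 8.5}
    - {"dx": 5.3,"dy": -7.7,"dz": -10,"wx": 0,"wy": 0,"wz": 0,"grip": 8.5}

```text
clock: 4.85
eef_pos: [0.6024, 0.127, 0.1629]
tool_rot: [0.689, 0.725, 0.001, 0.0]
ft_force: [0.2, 0.3, -0.4]
grip_width: 0.0854
grasp_force: 0.0
```

Run:
```python
from h import *
go(-.008,.096,.057)
p,d,c=snap('wrist','w1')
```

```text
cm [-0.17 -0.27 10.59] w [ 0.0017 -0.0003  0.0021] now rack [ -5.5  97.7 162.9]
```

View pics/w1.png

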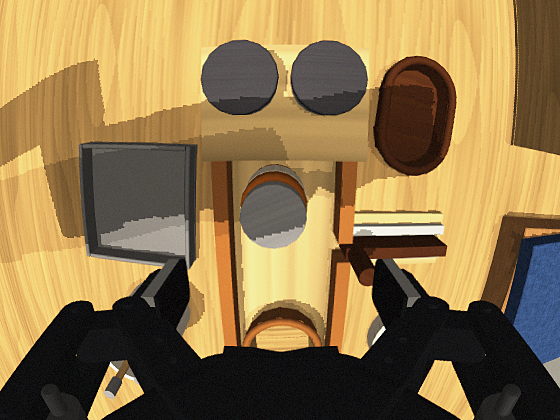

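The gate is fully open, plate out at (395, 245) and knob at (360, 265). The jar top is at (273, 213), slightly left of finger centre (280), which matches the planned -0.27 cm shift. I'll go down and grip.

arm_command:
  increments:
    - {"dx": -0.2,"dy": -0.3,"dz": 1,"wx": 0,"wy": 0,"wz": 0,"grip": 8.5}
    - {"dx": -0.2,"dy": -0.3,"dz": 3,"wx": 0,"wy": 0,"wz": 0,"grip": 8.5}
    - {"dx": -0.2,"dy": -0.3,"dz": 5,"wx": 0,"wy": 0,"wz": 0,"grip": 8.5}
    - {"dx": -0.2,"dy": -0.3,"dz": 7,"wx": 0,"wy": 0,"wz": 0,"grip": 8.5}
    - {"dx": -0.2,"dy": -0.3,"dz": 9,"wx": 0,"wy": 0,"wz": 0,"grip": 8.5}
    - {"dx": -0.2,"dy": -0.3,"dz": 10.6,"wx": 0,"wy": 0,"wz": 0,"grip": 8.5}
    - {"dx": -0.2,"dy": -0.3,"dz": 10.6,"wx": 0,"wy": 0,"wz": 0,"grip": 6.2}
    - {"dx": -0.2,"dy": -0.3,"dz": 10.6,"wx": 0,"wy": 0,"wz": 0,"grip": 5.2}
    - {"dx": -0.2,"dy": -0.3,"dz": 10.6,"wx": 0,"wy": 0,"wz": 0,"grip": 4.8}
    - {"dx": -0.2,"dy": -0.3,"dz": 10.6,"wx": 0,"wy": 0,"wz": 0,"grip": 4.8}

```text
clock: 5.9
eef_pos: [0.5994, 0.1241, 0.0572]
tool_rot: [0.689, 0.724, 0.001, 0.0]
ft_force: [0.7, 0.4, -1.9]
grip_width: 0.0486
grasp_force: 35.7
```

Run:
```python
from h import *
X,P,d=cloud('top0')
f=(d>0)&(X[...,2]>.018)&(X[...,2]<.036); f[:250]=0;f[:,:210]=0;f[:,270:]=0
q=(X[f][:,:2]*1000).astype(np.float32); print('tray rect',cv2.minAreaRect(q))
t=np.array([.449,.106]); r=rack(np.r_[t,0]); print('tray rack',r); go(r[0],r[1],.16)
```

```text
tray rect ((298.3922424316406, 109.1080322265625), (130.90545654296875, 432.89178466796875), 88.83551788330078)
tray rack [-0.15976631  0.08422651  0.        ]
cm [ -1.05 -15.1  -10.3 ] w [ 0.0012 -0.0002  0.0007] now rack [-8.7 94.9 57.2]
```

arm_command:
  increments:
    - {"dx": 0,"dy": 0,"dz": 0,"wx": 0,"wy": 0,"wz": 0,"grip": 4.0}
    - {"dx": 0,"dy": 0,"dz": -0.3,"wx": 0,"wy": 0,"wz": 0,"grip": 4.0}
    - {"dx": 0,"dy": 0,"dz": -1,"wx": 0,"wy": 0,"wz": 0,"grip": 4.0}
    - {"dx": 0,"dy": 0,"dz": -2.5,"wx": 0,"wy": 0,"wz": 0,"grip": 4.0}
    - {"dx": 0,"dy": 0,"dz": -4,"wx": 0,"wy": 0,"wz": 0,"grip": 4.0}
    - {"dx": 0,"dy": 0,"dz": -5.5,"wx": 0,"wy": 0,"wz": 0,"grip": 4.0}
    - {"dx": 0,"dy": 0,"dz": -7,"wx": 0,"wy": 0,"wz": 0,"grip": 4.0}
    - {"dx": 0,"dy": 0,"dz": -8,"wx": 0,"wy": 0,"wz": 0,"grip": 4.0}
    - {"dx": 0,"dy": 0,"dz": -8,"wx": 0,"wy": 0,"wz": 0,"grip": 4.0}

```text
clock: 6.8
eef_pos: [0.6001, 0.1245, 0.1387]
tool_rot: [0.689, 0.725, 0.002, 0.001]
ft_force: [0.2, -0.7, -2.1]
grip_width: 0.0476
grasp_force: 62.2
```

Run:
```python
from h import *
go(-.1598,.0842,.135)
p,d,c=snap('wrist','w2'); snap('top','t2');
```

```text
cm [ -1.09 -15.19   0.31] w [ 0.004  -0.0006  0.0011] now rack [ -7.9  95.3 138.7]
```

View pics/w2.png

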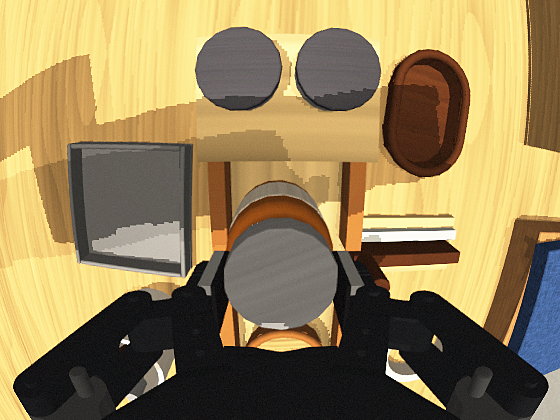

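The jar is held upright between the fingers at (280, 285), with about 2–3 N of weight on the wrist. I'll carry it over the tray.

arm_command:
  increments:
    - {"dx": -0.1,"dy": -1,"dz": 0,"wx": 0,"wy": 0,"wz": 0,"grip": 4.0}
    - {"dx": -0.2,"dy": -3,"dz": 0,"wx": 0,"wy": 0,"wz": 0,"grip": 4.0}
    - {"dx": -0.4,"dy": -5.5,"dz": 0,"wx": 0,"wy": 0,"wz": 0,"grip": 4.0}
    - {"dx": -0.6,"dy": -8,"dz": 0,"wx": 0,"wy": 0,"wz": 0,"grip": 4.0}
    - {"dx": -0.8,"dy": -10.5,"dz": 0,"wx": 0,"wy": 0,"wz": 0,"grip": 4.0}
    - {"dx": -1.0,"dy": -13,"dz": 0,"wx": 0,"wy": 0,"wz": 0,"grip": 4.0}
    - {"dx": -1.1,"dy": -14.6,"dz": 0,"wx": 0,"wy": 0,"wz": 0,"grip": 4.0}
    - {"dx": -1.1,"dy": -15.2,"dz": 0.5,"wx": 0,"wy": 0,"wz": 0,"grip": 4.0}
    - {"dx": -1.1,"dy": -15.2,"dz": 2,"wx": 0,"wy": 0,"wz": 0,"grip": 4.0}
    - {"dx": -1.1,"dy": -15.2,"dz": 4,"wx": 0,"wy": 0,"wz": 0,"grip": 4.0}

```text
clock: 7.9
eef_pos: [0.4487, 0.1058, 0.0964]
tool_rot: [0.689, 0.725, 0.001, 0.001]
ft_force: [0.1, 0.4, -2.9]
grip_width: 0.0476
grasp_force: 62.5
```

Run:
```python
from h import *
go(-.1598,.0842,.053)
```

```text
cm [0.01 0.02 4.34] w [ 0.0027 -0.0005  0.0011] now rack [-160.1   84.1   96.4]
```

arm_command:
  increments:
    - {"dx": 0,"dy": 0,"dz": 1.5,"wx": 0,"wy": 0,"wz": 0,"grip": 4.0}
    - {"dx": 0,"dy": 0,"dz": 2.8,"wx": 0,"wy": 0,"wz": 0,"grip": 4.0}
    - {"dx": 0,"dy": 0,"dz": 3.5,"wx": 0,"wy": 0,"wz": 0,"grip": 4.0}
    - {"dx": 0,"dy": 0,"dz": 3.8,"wx": 0,"wy": 0,"wz": 0,"grip": 4.0}
    - {"dx": 0,"dy": 0,"dz": 4.0,"wx": 0,"wy": 0,"wz": 0,"grip": 4.0}
    - {"dx": 0,"dy": 0,"dz": 4.1,"wx": 0,"wy": 0,"wz": 0,"grip": 4.0}
    - {"dx": 0,"dy": 0,"dz": 4.1,"wx": 0,"wy": 0,"wz": 0,"grip": 4.0}

```text
clock: 8.6
eef_pos: [0.4479, 0.1057, 0.0559]
tool_rot: [0.689, 0.725, 0.0, 0.0]
ft_force: [-0.4, 0.1, -1.8]
grip_width: 0.0478
grasp_force: 62.5
```

arm_command:
  increments:
    - {"dx": 0,"dy": 0,"dz": 0.1,"wx": 0,"wy": 0,"wz": 0,"grip": 4.0}
    - {"dx": 0,"dy": 0,"dz": 0.2,"wx": 0,"wy": 0,"wz": 0,"grip": 4.0}
    - {"dx": 0,"dy": 0,"dz": 0.3,"wx": 0,"wy": 0,"wz": 0,"grip": 4.0}
    - {"dx": 0,"dy": 0,"dz": 0.35,"wx": 0,"wy": 0,"wz": 0,"grip": 4.0}
    - {"dx": 0,"dy": 0,"dz": 0.35,"wx": 0,"wy": 0,"wz": 0,"grip": 4.0}

```text
clock: 9.1
eef_pos: [0.4476, 0.1056, 0.0522]
tool_rot: [0.689, 0.725, 0.0, 0.0]
ft_force: [-1.5, -0.1, 0.4]
grip_width: 0.0482
grasp_force: 62.7
```

arm_command:
  increments:
    - {"dx": 0,"dy": 0,"dz": 0,"wx": 0,"wy": 0,"wz": 0,"grip": 5.2}
    - {"dx": 0,"dy": 0,"dz": 0,"wx": 0,"wy": 0,"wz": 0,"grip": 6.2}
    - {"dx": 0,"dy": 0,"dz": 0,"wx": 0,"wy": 0,"wz": 0,"grip": 7.5}
    - {"dx": 0,"dy": 0,"dz": 0,"wx": 0,"wy": 0,"wz": 0,"grip": 8.5}
    - {"dx": 0,"dy": 0,"dz": 0,"wx": 0,"wy": 0,"wz": 0,"grip": 8.5}
    - {"dx": 0,"dy": 0,"dz": -2,"wx": 0,"wy": 0,"wz": 0,"grip": 8.5}
    - {"dx": 0,"dy": 0,"dz": -5,"wx": 0,"wy": 0,"wz": 0,"grip": 8.5}
    - {"dx": 0,"dy": 0,"dz": -8.5,"wx": 0,"wy": 0,"wz": 0,"grip": 8.5}
    - {"dx": 0,"dy": 0,"dz": -12,"wx": 0,"wy": 0,"wz": 0,"grip": 8.5}
    - {"dx": 0,"dy": 0,"dz": -12,"wx": 0,"wy": 0,"wz": 0,"grip": 8.5}

```text
clock: 10.1
eef_pos: [0.4511, 0.1064, 0.177]
tool_rot: [0.689, 0.725, 0.004, 0.003]
ft_force: [0.2, 0.2, -0.7]
grip_width: 0.0852
grasp_force: 0.0
```

Run:
```python
from h import *
go(0,-.207,.18)
```

```text
cm [-29.16  15.74  -0.19] w [ 0.01   -0.0018  0.001 ] now rack [-157.7   84.5  177. ]
```

arm_command:
  increments:
    - {"dx": -2,"dy": 2,"dz": -0.3,"wx": 0,"wy": 0,"wz": 0,"grip": 5.0}
    - {"dx": -5,"dy": 5,"dz": -0.3,"wx": 0,"wy": 0,"wz": 0,"grip": 5.0}
    - {"dx": -8,"dy": 8,"dz": -0.3,"wx": 0,"wy": 0,"wz": 0,"grip": 5.0}
    - {"dx": -12,"dy": 11,"dz": -0.3,"wx": 0,"wy": 0,"wz": 0,"grip": 5.0}
    - {"dx": -16,"dy": 13.5,"dz": -0.3,"wx": 0,"wy": 0,"wz": 0,"grip": 5.0}
    - {"dx": -20,"dy": 15,"dz": -0.3,"wx": 0,"wy": 0,"wz": 0,"grip": 5.0}
    - {"dx": -24,"dy": 15.7,"dz": -0.3,"wx": 0,"wy": 0,"wz": 0,"grip": 5.0}
    - {"dx": -27.5,"dy": 15.7,"dz": -0.3,"wx": 0,"wy": 0,"wz": 0,"grip": 5.0}
    - {"dx": -29.2,"dy": 15.7,"dz": -0.3,"wx": 0,"wy": 0,"wz": 0,"grip": 5.0}
    - {"dx": -29.2,"dy": 15.7,"dz": -0.3,"wx": 0,"wy": 0,"wz": 0,"grip": 5.0}

```text
clock: 11.1
eef_pos: [0.6184, -0.1804, 0.1738]
tool_rot: [0.691, 0.723, -0.0, -0.001]
ft_force: [-0.1, 0.3, 0.2]
grip_width: 0.0501
grasp_force: 0.0
```

Run:
```python
from h import *
go(0.001,-.207,.030)
snap('wrist','w3'); snap('top','t3'); p=cv2.imread('pics/t3.png'); w=cv2.imread('pics/w3.png')
a=cv2.resize(p[180:310,175:345],(400,306),interpolation=cv2.INTER_CUBIC); b=cv2.resize(w,(400,300)); cv2.imwrite('pics/m3.png',np.vstack([a[:300],b]))
X,P,d=cloud('t3')
f=(d>0)&(X[...,2]>.098)&(X[...,2]<.112); f[:250]=0; f[:,:210]=0; f[:,265:]=0; q=X[f]; print(len(q),((q.min(0)+q.max(0))/2).round(4),q.mean(0).round(4))
```

```text
cm [ 0.3   0.58 14.38] w [-0.0014 -0.0004 -0.0026] now rack [  -4.6 -210.1  173.8]
241 [0.4477 0.1072 0.1023] [0.4474 0.1074 0.101 ]
```

View pics/m3.png

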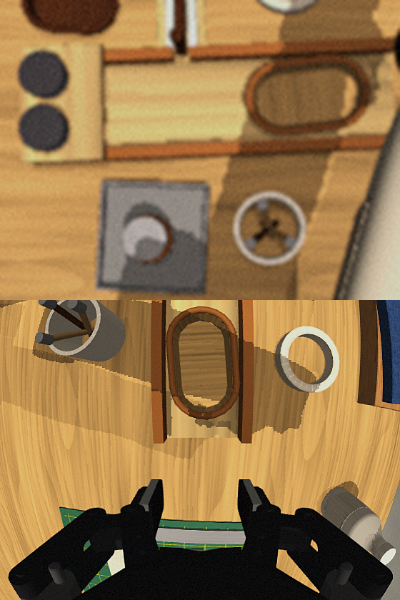

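Top half: the jar stands in the tray at (147, 238), measured top centre (0.448, 0.107). The gate is open and the lane clear. Bottom half: the fingers are behind the open end, in line with the dish at (203, 362). I'll lower behind the dish.

arm_command:
  increments:
    - {"dx": 0.2,"dy": 0.5,"dz": 2,"wx": 0,"wy": 0,"wz": 0,"grip": 5.0}
    - {"dx": 0.2,"dy": 0.5,"dz": 5,"wx": 0,"wy": 0,"wz": 0,"grip": 5.0}
    - {"dx": 0.2,"dy": 0.5,"dz": 8,"wx": 0,"wy": 0,"wz": 0,"grip": 5.0}
    - {"dx": 0.2,"dy": 0.5,"dz": 11,"wx": 0,"wy": 0,"wz": 0,"grip": 5.0}
    - {"dx": 0.2,"dy": 0.5,"dz": 13,"wx": 0,"wy": 0,"wz": 0,"grip": 5.0}
    - {"dx": 0.2,"dy": 0.5,"dz": 14,"wx": 0,"wy": 0,"wz": 0,"grip": 5.0}
    - {"dx": 0.2,"dy": 0.5,"dz": 14.8,"wx": 0,"wy": 0,"wz": 0,"grip": 5.0}
    - {"dx": 0.2,"dy": 0.5,"dz": 14.8,"wx": 0,"wy": 0,"wz": 0,"grip": 5.0}

```text
clock: 12.0
eef_pos: [0.6237, -0.1749, 0.0267]
tool_rot: [0.689, 0.725, -0.0, -0.0]
ft_force: [-0.0, 0.1, -0.1]
grip_width: 0.0504
grasp_force: 0.0
```

Run:
```python
from h import *
go(0.0,.06,.026)
```

```text
cm [26.49 -0.03  0.08] w [-0.0007 -0.0004  0.0023] now rack [   1.  -204.9   26.7]
```

arm_command:
  increments:
    - {"dx": 1,"dy": 0,"dz": 0,"wx": 0,"wy": 0,"wz": 0,"grip": 5.0}
    - {"dx": 1.5,"dy": 0,"dz": 0,"wx": 0,"wy": 0,"wz": 0,"grip": 5.0}
    - {"dx": 2,"dy": 0,"dz": 0,"wx": 0,"wy": 0,"wz": 0,"grip": 5.0}
    - {"dx": 3,"dy": 0,"dz": 0,"wx": 0,"wy": 0,"wz": 0,"grip": 5.0}
    - {"dx": 4,"dy": 0,"dz": 0,"wx": 0,"wy": 0,"wz": 0,"grip": 5.0}
    - {"dx": 5,"dy": 0,"dz": 0,"wx": 0,"wy": 0,"wz": 0,"grip": 5.0}
    - {"dx": 6,"dy": 0,"dz": 0,"wx": 0,"wy": 0,"wz": 0,"grip": 5.0}
    - {"dx": 7,"dy": 0,"dz": 0,"wx": 0,"wy": 0,"wz": 0,"grip": 5.0}
    - {"dx": 8,"dy": 0,"dz": 0,"wx": 0,"wy": 0,"wz": 0,"grip": 5.0}
    - {"dx": 9,"dy": 0,"dz": 0,"wx": 0,"wy": 0,"wz": 0,"grip": 5.0}

```text
clock: 13.0
eef_pos: [0.6193, -0.0852, 0.027]
tool_rot: [0.689, 0.725, -0.0, -0.0]
ft_force: [-0.1, 0.4, -0.1]
grip_width: 0.0502
grasp_force: 0.0
```

Run:
```python
from h import *
go(0.0,.06,.026); print(monitor.get_obs()['ft_force'])
snap('wrist','w4'); snap('scene','s4'); w=cv2.imread('pics/w4.png'); p=cv2.imread('pics/s4.png')
a=cv2.resize(p[150:300,200:400],(600,450),interpolation=cv2.INTER_CUBIC)[:300]; a=cv2.resize(p[170:290,225:385],(400,300),interpolation=cv2.INTER_CUBIC); b=cv2.resize(w,(400,300)); cv2.imwrite('pics/m4.png',np.vstack([a,b]))
```

```text
cm [17.51 -0.07  0.1 ] w [-0.0001 -0.      0.0012] now rack [   0.9 -115.1   27. ]
[-0.06310259  0.3919924  -0.1203388 ]
```

View pics/m4.png

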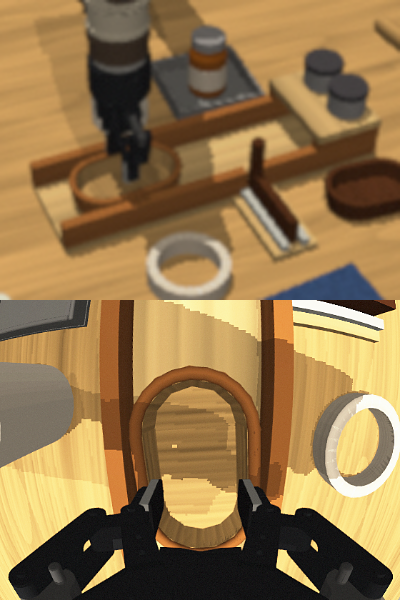

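The scene half shows the dish still in its old place (75–180, 155–210) with the fingers over it. They passed over the rim without contact, at about zero force. I'll measure the true finger-tip height before going on.

Run:
```python
from h import *
X,P,d=cloud('s4')
r=X[...,:2]-O; xx=r@xr; yy=r@yr
f=(d>0)&(abs(xx)<.05)&(abs(yy+.115)<.03)&(P.astype(int).sum(-1)<150)
v,u=np.nonzero(f); z=X[...,2][f]; i=np.argsort(z)[:25]
for k in i[::3]: print(u[k],v[k],(np.r_[xx[v[k],u[k]],yy[v[k],u[k]],z[k]]*1e3).round(1),P[v[k],u[k]])
# dish rim now
g=(d>0)&(abs(X[...,2]-.045)<.004)&(abs(xx)<.049)&(yy>-.215)&(yy<0)
print('rim y',yy[g].min(),yy[g].max(),'x',xx[g].min(),xx[g].max())
print('dish floor z',np.percentile(X[...,2][(d>0)&(abs(xx)<.02)&(abs(yy+.07)<.02)],[5,50]))
```

```text
273 232 [-40.6 -98.4  37.6] [65 50 32]
269 232 [ -24.8 -118.1   57.4] [69 50 29]
270 231 [ -24.4 -114.7   60.7] [43 32 23]
268 231 [ -24.4 -121.5   63.1] [49 35 25]
270 230 [ -23.3 -114.9   66. ] [19 17 16]
271 229 [ -24.5 -111.    67.9] [18 17 18]
276 241 [  35.7 -118.5   69.3] [44 42 39]
268 229 [ -25. -121.   71.] [28 23 20]
280 240 [  39.4 -106.6   72.2] [58 47 36]
rim y -0.18360923617998026 -0.022801244631218232 x -0.04844716580073444 0.04856904918850097
dish floor z [0.01756381 0.50473612]
```

Run:
```python
from h import *
X,P,d=cloud('s4'); hsv=cv2.cvtColor(P,cv2.COLOR_RGB2HSV)
r=X[...,:2]-O; xx=r@xr; yy=r@yr
f=(d>0)&(abs(xx)<.05)&(abs(yy+.115)<.02)&(hsv[...,1]<90)
v,u=np.nonzero(f); z=X[...,2][f]
for k in np.argsort(z)[:24:2]: print(u[k],v[k],(np.r_[xx[v[k],u[k]],yy[v[k],u[k]],z[k]]*1e3).round(1),P[v[k],u[k]])
print('table of column x=35 finger, front (far) side')
for uu in (276,278,280):
  for vv in range(236,252,2): print(uu,vv,(np.r_[xx[vv,uu],yy[vv,uu],X[vv,uu,2]]*1e3).round(0),P[vv,uu])
```

```text
274 242 [ -14.6 -106.    17.8] [89 77 61]
274 241 [  26.5 -121.6   62.8] [82 75 64]
271 230 [ -22.9 -111.7   65.2] [24 20 19]
270 230 [ -23.3 -114.9   66. ] [19 17 16]
275 241 [  31.9 -120.3   66.8] [72 69 64]
279 241 [  37.5 -109.3   67.4] [48 42 34]
278 241 [  37.7 -112.6   68.8] [34 32 28]
276 241 [  35.7 -118.5   69.3] [44 42 39]
270 229 [ -23.1 -114.9   70.3] [19 17 17]
276 240 [  33.2 -117.4   71. ] [36 34 34]
279 240 [  37.6 -109.2   71.7] [27 25 22]
270 228 [ -25.4 -113.9   72.4] [19 18 17]
table of column x=35 finger, front (far) side
276 236 [  52. -125.  106.] [28 28 27]
276 238 [  34. -118.   80.] [35 35 34]
276 240 [  33. -117.   71.] [36 34 34]
276 242 [  37. -119.   66.] [69 62 53]
276 244 [  -3. -104.   17.] [96 74 46]
276 246 [   6. -107.   18.] [94 67 39]
276 248 [  44. -122.   48.] [91 56 26]
276 250 [  43. -122.   39.] [113  69  32]
278 236 [  56. -120.  107.] [18 17 19]
278 238 [  41. -114.   84.] [19 19 21]
278 240 [  40. -113.   75.] [21 20 22]
278 242 [  37. -112.   64.] [67 55 40]
278 244 [  2. -99.  20.] [93 72 43]
278 246 [   7. -101.   16.] [86 59 32]
278 248 [  46. -116.   47.] [89 55 25]
278 250 [  51. -119.   44.] [87 53 24]
280 236 [  57. -113.  106.] [47 40 31]
280 238 [  41. -107.   82.] [57 47 36]
280 240 [  39. -107.   72.] [58 47 36]
280 242 [  34. -105.   58.] [87 68 43]
280 244 [  8. -94.  24.] [89 67 40]
280 246 [  42. -108.   49.] [88 55 27]
280 248 [  42. -108.   42.] [87 53 26]
280 250 [  52. -112.   43.] [86 53 24]
```

Run:
```python
from h import *
def wcloud(f):
    z=np.load(f+'.npz'); fy,cx,cy=z['k']; F=210/np.tan(np.radians(fy)/2); d=z['d']
    v,u=np.mgrid[0:420,0:560]; a=u-cx; b=v-cy; r=np.hypot(a,b)+1e-9; t=np.tan(r/F)*d
    X=np.stack([a/r*t,-b/r*t,-d],-1); T=np.linalg.inv(z['view']); return X@T[:3,:3].T+T[:3,3],z['p'],d
for n in('w0','w1','w3','w4'):
    X,P,d=wcloud(n); r=X[...,:2]-O; xx=r@xr; yy=r@yr; zz=X[...,2]
    f=(d>0)&(d<.2)&(P.astype(int).sum(-1)<330); T=np.linalg.inv(np.load(n+'.npz')['view'])
    print(n,'cam rack',(rack(T[:3,3])*1e3).round(0),'dmin',d[d>0].min())
    for s in(-1,1):
        g=f&(s*(np.arange(560)-280)[None]>20); q=np.c_[xx[g],yy[g],zz[g]]*1e3; i=np.argsort(q[:,2])[:200:40]; print(q[i].round(0).tolist())
# check: known heights from w4
X,P,d=wcloud('w4'); r=X[...,:2]-O; print('w4 rim centre-line', [(v,(r[v,282]@yr*1e3).round(0),(X[v,282,2]*1e3).round(0)) for v in range(90,240,12)])
```

```text
w0 cam rack [-29. 108. 320.] dmin 0.05000075
[[-53.0, 180.0, 92.0], [-45.0, 173.0, 105.0], [-49.0, 177.0, 108.0], [-52.0, 191.0, 108.0], [-50.0, 190.0, 109.0]]
[[3.0, 196.0, 87.0], [11.0, 178.0, 93.0], [10.0, 178.0, 95.0], [5.0, 185.0, 97.0], [25.0, 171.0, 98.0]]
w1 cam rack [ -6. 165. 332.] dmin 0.05000035
[[-28.0, 223.0, 108.0], [-35.0, 219.0, 109.0], [-38.0, 221.0, 110.0], [-40.0, 219.0, 110.0], [-33.0, 220.0, 110.0]]
[[284.0, 323.0, 82.0], [17.0, 220.0, 109.0], [16.0, 220.0, 110.0], [23.0, 221.0, 110.0], [33.0, 222.0, 110.0]]
w3 cam rack [  -4. -143.  343.] dmin 0.05
[[-166.0, -36.0, 106.0], [-167.0, -35.0, 111.0], [-167.0, -33.0, 114.0], [-168.0, -38.0, 117.0], [-168.0, -78.0, 118.0]]
[[21.0, -212.0, 203.0], [21.0, -209.0, 206.0], [20.0, -205.0, 208.0], [22.0, -200.0, 209.0], [20.0, -215.0, 211.0]]
w4 cam rack [  1. -48. 196.] dmin 0.050001208
[[-117.0, -55.0, -3.0], [-118.0, -76.0, -2.0], [-123.0, 15.0, -1.0], [-94.0, -71.0, -1.0], [-96.0, -75.0, -1.0]]
[[146.0, -44.0, -2.0], [110.0, -71.0, -0.0], [132.0, -51.0, 0.0], [137.0, -48.0, 1.0], [146.0, 12.0, 1.0]]
w4 rim centre-line [(90, np.float64(-29.0), np.float64(9.0)), (102, np.float64(-39.0), np.float64(47.0)), (114, np.float64(-44.0), np.float64(41.0)), (126, np.float64(-50.0), np.float64(19.0)), (138, np.float64(-57.0), np.float64(18.0)), (150, np.float64(-63.0), np.float64(19.0)), (162, np.float64(-70.0), np.float64(19.0)), (174, np.float64(-77.0), np.float64(18.0)), (186, np.float64(-83.0), np.float64(18.0)), (198, np.float64(-90.0), np.float64(18.0)), (210, np.float64(-97.0), np.float64(19.0)), (222, np.float64(-104.0), np.float64(20.0)), (234, np.float64(-111.0), np.float64(19.0))]
```

Both cameras put the open finger tips about 33–36 mm above the reported TCP, i.e. at z≈0.06, so they cleared the 44 mm rim. Nothing was touched. I'll back out at this height and lower 34 mm more, watching the force.

arm_command:
  increments:
    - {"dx": -1.5,"dy": -0.1,"dz": 0,"wx": 0,"wy": 0,"wz": 0,"grip": 5.0}
    - {"dx": -4,"dy": -0.1,"dz": 0,"wx": 0,"wy": 0,"wz": 0,"grip": 5.0}
    - {"dx": -7,"dy": -0.1,"dz": 0,"wx": 0,"wy": 0,"wz": 0,"grip": 5.0}
    - {"dx": -8.8,"dy": -0.1,"dz": 0,"wx": 0,"wy": 0,"wz": 0,"grip": 5.0}
    - {"dx": -9.2,"dy": -0.1,"dz": 0,"wx": 0,"wy": 0,"wz": 0,"grip": 5.0}
    - {"dx": -9.2,"dy": -0.1,"dz": 0,"wx": 0,"wy": 0,"wz": 0,"grip": 5.0}
    - {"dx": -9.2,"dy": -0.1,"dz": 0.8,"wx": 0,"wy": 0,"wz": 0,"grip": 5.0}
    - {"dx": -9.2,"dy": -0.1,"dz": 1.5,"wx": 0,"wy": 0,"wz": 0,"grip": 5.0}
    - {"dx": -9.2,"dy": -0.1,"dz": 1.5,"wx": 0,"wy": 0,"wz": 0,"grip": 5.0}

```text
clock: 14.0
eef_pos: [0.6215, -0.1765, 0.01]
tool_rot: [0.689, 0.725, -0.001, -0.002]
ft_force: [-0.5, -0.6, -0.6]
grip_width: 0.0504
grasp_force: 0.0
```

```bash
cat >> h.py <<'E'
def tips(n):
    snap('wrist',n); z=np.load(n+'.npz'); fy,cx,cy=z['k']; F=210/np.tan(np.radians(fy)/2); d=z['d']; P=z['p']
    v,u=np.mgrid[0:420,0:560]; a=u-cx; b=v-cy; r=np.hypot(a,b)+1e-9; t=np.tan(r/F)*d
    T=np.linalg.inv(z['view']); X=np.stack([a/r*t,-b/r*t,-d],-1)@T[:3,:3].T+T[:3,3]
    tc=monitor.get_obs()['eef_pos']; R=rack(X.reshape(-1,3).T.T[0]) if 0 else None
    q=X-tc; ax=q[...,:2]@xr; ay=q[...,:2]@yr
    f=(d>0)&(abs(ay)<.016)&(abs(ax)<.06)&(q[...,2]>-.02)&(q[...,2]<.09)&(P.astype(int).sum(-1)<420)
    for s in(-1,1):
        g=f&(s*ax>.012); k=np.c_[ax[g],ay[g],q[...,2][g]]*1e3; i=np.argsort(k[:,2]); print('tip rel tcp',k[i[5:300:60]].round(0).tolist())
    return X
E
python3 - <<'E'
from h import *
go(0,-.207,.002); tips('w5'); print(monitor.get_obs()['ft_force'])
E
```

```text
cm [-0.06  0.13  0.8 ] w [-0.0034 -0.0013  0.0026] now rack [  -1.3 -206.4   10. ]
tip rel tcp [[-48.0, 10.0, -3.0], [-18.0, -4.0, -2.0], [-50.0, 13.0, -2.0], [-38.0, 2.0, -2.0], [-18.0, 9.0, -2.0]]
tip rel tcp [[32.0, -16.0, -12.0], [52.0, -15.0, -11.0], [48.0, 16.0, -3.0], [36.0, 2.0, -2.0], [47.0, -8.0, -2.0]]
[-0.36282194  1.03814472 -0.4479709 ]
```

Run:
```python
from h import *
z=np.load('w5.npz'); fy,cx,cy=z['k']; F=210/np.tan(np.radians(fy)/2); d=z['d']; P=z['p']; print('F',F)
v,u=np.mgrid[0:420,0:560]; a=u-cx; b=v-cy; r=np.hypot(a,b)+1e-9; t=np.tan(r/F)*d
T=np.linalg.inv(z['view']); X=np.stack([a/r*t,-b/r*t,-d],-1)@T[:3,:3].T+T[:3,3]
for row in (255,270,290):
  for c in list(range(200,240,4))+list(range(322,362,4)): print(row,c,(rack(X[row,c])*1e3).round(0),d[row,c].round(3),P[row,c]) if d[row,c]<.2 else 0
```

```text
F 325.19226210127806
255 200 [ -48. -213.    9.] 0.183 [249 228 149]
255 204 [ -45. -213.    9.] 0.183 [248 224 144]
255 208 [ -43. -213.    9.] 0.184 [255 229 147]
255 212 [ -31. -196.   49.] 0.141 [88 82 78]
255 216 [ -30. -196.   48.] 0.141 [91 89 83]
255 220 [ -28. -196.   48.] 0.141 [73 72 66]
255 224 [ -26. -196.   48.] 0.141 [12 14  9]
255 228 [ -31. -214.    8.] 0.185 [255 250 164]
255 232 [ -29. -212.   11.] 0.182 [249 229 149]
255 236 [ -26. -213.    9.] 0.183 [253 234 152]
255 322 [  23. -213.    9.] 0.183 [166 134  80]
255 326 [  25. -213.    9.] 0.183 [170 135  82]
255 330 [  27. -213.   10.] 0.183 [169 136  84]
255 334 [  24. -200.   40.] 0.15 [1 4 8]
255 338 [  24. -196.   48.] 0.142 [19 14 16]
255 342 [  26. -196.   49.] 0.141 [97 93 90]
255 346 [  28. -196.   48.] 0.141 [95 90 85]
255 350 [  30. -196.   48.] 0.141 [88 87 85]
255 354 [  41. -213.   10.] 0.182 [138 110  63]
255 358 [  44. -213.   10.] 0.183 [136 107  65]
270 200 [ -35. -200.   57.] 0.134 [10 13 13]
270 204 [ -32. -196.   64.] 0.126 [93 91 84]
270 208 [ -30. -197.   63.] 0.127 [90 86 81]
270 212 [ -28. 
[... 882 characters left out ...]
0.113 [20 22 24]
290 212 [ -26. -199.   75.] 0.116 [19 15 15]
290 216 [ -26. -203.   68.] 0.124 [19 20 18]
290 220 [ -26. -206.   63.] 0.129 [12 15 15]
290 224 [ -26. -210.   55.] 0.139 [11  9 17]
290 228 [ -26. -217.   43.] 0.152 [15 15 14]
290 236 [ -29. -241.    0.] 0.199 [236 190 111]
290 322 [  25. -241.   -0.] 0.2 [243 204 118]
290 330 [  30. -241.    0.] 0.199 [248 214 124]
290 334 [  24. -214.   48.] 0.146 [2 4 0]
290 338 [  24. -209.   57.] 0.136 [17 13 17]
290 342 [  24. -205.   64.] 0.128 [12 12 12]
290 346 [  24. -201.   71.] 0.12 [14 10 16]
290 350 [  24. -198.   77.] 0.114 [24 23 23]
290 354 [  25. -197.   78.] 0.113 [145 140 128]
290 358 [  27. -198.   77.] 0.114 [133 130 118]
```

The finger front faces are at rack y = -196 and x = ±25, with tips at z≈40 mm while the TCP reads 10 mm. The 30 mm offset is confirmed. I'll lower 1.8 cm more, then push.

arm_command:
  increments:
    - {"dx": 0,"dy": 0.1,"dz": 0.6,"wx": 0,"wy": 0,"wz": 0,"grip": 5.0}
    - {"dx": 0,"dy": 0.1,"dz": 1.2,"wx": 0,"wy": 0,"wz": 0,"grip": 5.0}
    - {"dx": 0,"dy": 0.1,"dz": 1.7,"wx": 0,"wy": 0,"wz": 0,"grip": 5.0}
    - {"dx": 0,"dy": 0.1,"dz": 1.7,"wx": 0,"wy": 0,"wz": 0,"grip": 5.0}
    - {"dx": 0.7,"dy": 0.1,"dz": 1.7,"wx": 0,"wy": 0,"wz": 0,"grip": 5.0}
    - {"dx": 1.4,"dy": 0.1,"dz": 1.7,"wx": 0,"wy": 0,"wz": 0,"grip": 5.0}
    - {"dx": 2,"dy": 0.1,"dz": 1.7,"wx": 0,"wy": 0,"wz": 0,"grip": 5.0}
    - {"dx": 2.6,"dy": 0.1,"dz": 1.7,"wx": 0,"wy": 0,"wz": 0,"grip": 5.0}
    - {"dx": 3.2,"dy": 0.1,"dz": 1.7,"wx": 0,"wy": 0,"wz": 0,"grip": 5.0}
    - {"dx": 4,"dy": 0.1,"dz": 1.7,"wx": 0,"wy": 0,"wz": 0,"grip": 5.0}

```text
clock: 15.05
eef_pos: [0.6221, -0.138, -0.0047]
tool_rot: [0.689, 0.724, -0.0, 0.0]
ft_force: [0.3, -1.9, 0.6]
grip_width: 0.0499
grasp_force: 0.8
```

```bash
cat >> h.py <<'E'
def dish(n):
    snap('wrist',n); z=np.load(n+'.npz'); fy,cx,cy=z['k']; F=210/np.tan(np.radians(fy)/2); d=z['d']
    v,u=np.mgrid[0:420,0:560]; a=u-cx; b=v-cy; r=np.hypot(a,b)+1e-9; t=np.tan(r/F)*d
    T=np.linalg.inv(z['view']); X=np.stack([a/r*t,-b/r*t,-d],-1)@T[:3,:3].T+T[:3,3]
    q=X[...,:2]-O; x=q@xr; y=q@yr; hs=cv2.cvtColor(z['p'],cv2.COLOR_RGB2HSV)[...,1]
    f=(d>0)&(abs(X[...,2]-.045)<.006)&(abs(x)<.05)&(hs>90)
    print('rim x %.0f..%.0f y %.0f..%.0f'%tuple(1e3*np.r_[np.percentile(x[f],[1,99]),np.percentile(y[f],[1,99])]),'n',f.sum(),'rim z',np.median(X[...,2][f]).round(4))
E
python3 - <<'E'
from h import *
go(0,.06,-.006); dish('w6'); print(monitor.get_obs()['ft_force'])
E
```

```text
cm [22.79 -0.1   0.11] w [0.0005 0.0008 0.0006] now rack [   1.2 -167.9   -4.7]
rim x -47..50 y -164..-52 n 18799 rim z 0.0458
[-0.26883232  0.33068762  0.90966095]
```

arm_command:
  increments:
    - {"dx": 0.5,"dy": 0,"dz": 0,"wx": 0,"wy": 0,"wz": 0,"grip": 5.0}
    - {"dx": 1.5,"dy": 0,"dz": 0,"wx": 0,"wy": 0,"wz": 0,"grip": 5.0}
    - {"dx": 2.5,"dy": 0,"dz": 0,"wx": 0,"wy": 0,"wz": 0,"grip": 5.0}
    - {"dx": 3.5,"dy": 0,"dz": 0,"wx": 0,"wy": 0,"wz": 0,"grip": 5.0}
    - {"dx": 4.5,"dy": 0,"dz": 0,"wx": 0,"wy": 0,"wz": 0,"grip": 5.0}
    - {"dx": 5.5,"dy": 0,"dz": 0,"wx": 0,"wy": 0,"wz": 0,"grip": 5.0}
    - {"dx": 6.5,"dy": 0,"dz": 0,"wx": 0,"wy": 0,"wz": 0,"grip": 5.0}
    - {"dx": 7.5,"dy": 0,"dz": 0,"wx": 0,"wy": 0,"wz": 0,"grip": 5.0}
    - {"dx": 8.5,"dy": 0,"dz": 0,"wx": 0,"wy": 0,"wz": 0,"grip": 5.0}
    - {"dx": 9.5,"dy": 0,"dz": 0,"wx": 0,"wy": 0,"wz": 0,"grip": 5.0}

```text
clock: 16.1
eef_pos: [0.6171, -0.0423, -0.005]
tool_rot: [0.689, 0.725, -0.0, 0.0]
ft_force: [1.6, -3.0, 1.7]
grip_width: 0.0497
grasp_force: 1.2
```

Run:
```python
from h import *
go(0,.06,-.006); dish('w7'); snap('scene','s7')
w=cv2.imread('pics/w7.png'); p=cv2.imread('pics/s7.png')
a=cv2.resize(p[170:290,225:385],(400,300),interpolation=cv2.INTER_CUBIC); b=cv2.resize(w,(400,300)); cv2.imwrite('pics/m7.png',np.hstack([a,b]))
```

```text
cm [13.22 -0.07  0.1 ] w [-0.      0.0001  0.0011] now rack [  0.9 -72.2  -5. ]
rim x -47..50 y -68..43 n 18751 rim z 0.0458
```

View pics/m7.png

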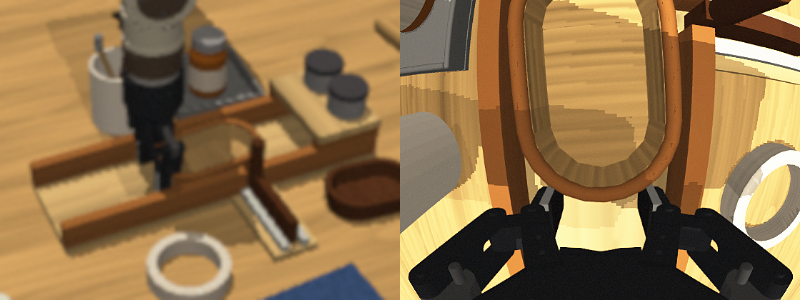

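The dish is sliding straight along the lane. The wrist half shows both fingers on its rear rim at (545, 195) and (655, 195); the scene half shows the dish passing the open gate. Pushing on.

arm_command:
  increments:
    - {"dx": 0.5,"dy": -0.1,"dz": 0,"wx": 0,"wy": 0,"wz": 0,"grip": 5.0}
    - {"dx": 1.5,"dy": -0.1,"dz": 0,"wx": 0,"wy": 0,"wz": 0,"grip": 5.0}
    - {"dx": 2.5,"dy": -0.1,"dz": 0,"wx": 0,"wy": 0,"wz": 0,"grip": 5.0}
    - {"dx": 3.5,"dy": -0.1,"dz": 0,"wx": 0,"wy": 0,"wz": 0,"grip": 5.0}
    - {"dx": 4.5,"dy": -0.1,"dz": 0,"wx": 0,"wy": 0,"wz": 0,"grip": 5.0}
    - {"dx": 5.5,"dy": -0.1,"dz": 0,"wx": 0,"wy": 0,"wz": 0,"grip": 5.0}
    - {"dx": 6.5,"dy": -0.1,"dz": 0,"wx": 0,"wy": 0,"wz": 0,"grip": 5.0}
    - {"dx": 7.5,"dy": -0.1,"dz": 0,"wx": 0,"wy": 0,"wz": 0,"grip": 5.0}
    - {"dx": 8.5,"dy": -0.1,"dz": 0,"wx": 0,"wy": 0,"wz": 0,"grip": 5.0}
    - {"dx": 9.5,"dy": -0.1,"dz": 0,"wx": 0,"wy": 0,"wz": 0,"grip": 5.0}

```text
clock: 17.2
eef_pos: [0.6113, 0.0526, -0.0051]
tool_rot: [0.689, 0.725, -0.0, -0.0]
ft_force: [-0.1, -0.9, 0.3]
grip_width: 0.0503
grasp_force: 0.7
```

Run:
```python
from h import *
go(0,.062,-.006); dish('w8')
```

```text
cm [3.91 0.03 0.09] w [-0.0002 -0.      0.0012] now rack [-0.3 22.9 -5.1]
rim x -48..50 y 27..138 n 18604 rim z 0.0458
```

arm_command:
  increments:
    - {"dx": 0.5,"dy": 0,"dz": 0,"wx": 0,"wy": 0,"wz": 0,"grip": 5.0}
    - {"dx": 1.2,"dy": 0,"dz": 0,"wx": 0,"wy": 0,"wz": 0,"grip": 5.0}
    - {"dx": 2.0,"dy": 0,"dz": 0,"wx": 0,"wy": 0,"wz": 0,"grip": 5.0}
    - {"dx": 2.6,"dy": 0,"dz": 0,"wx": 0,"wy": 0,"wz": 0,"grip": 5.0}
    - {"dx": 3.0,"dy": 0,"dz": 0,"wx": 0,"wy": 0,"wz": 0,"grip": 5.0}
    - {"dx": 3.3,"dy": 0,"dz": 0,"wx": 0,"wy": 0,"wz": 0,"grip": 5.0}
    - {"dx": 3.5,"dy": 0,"dz": 0,"wx": 0,"wy": 0,"wz": 0,"grip": 5.0}
    - {"dx": 3.6,"dy": 0,"dz": 0,"wx": 0,"wy": 0,"wz": 0,"grip": 5.0}
    - {"dx": 3.7,"dy": 0,"dz": 0,"wx": 0,"wy": 0,"wz": 0,"grip": 5.0}

```text
clock: 18.15
eef_pos: [0.609, 0.0891, -0.0053]
tool_rot: [0.689, 0.725, -0.0, -0.001]
ft_force: [-2.3, -0.3, 0.2]
grip_width: 0.0504
grasp_force: 1.2
```

arm_command:
  increments:
    - {"dx": 0.1,"dy": 0,"dz": 0,"wx": 0,"wy": 0,"wz": 0,"grip": 5.0}
    - {"dx": 0.2,"dy": 0,"dz": 0,"wx": 0,"wy": 0,"wz": 0,"grip": 5.0}
    - {"dx": 0.3,"dy": 0,"dz": 0,"wx": 0,"wy": 0,"wz": 0,"grip": 5.0}
    - {"dx": 0.4,"dy": 0,"dz": 0,"wx": 0,"wy": 0,"wz": 0,"grip": 5.0}
    - {"dx": 0.4,"dy": 0,"dz": 0,"wx": 0,"wy": 0,"wz": 0,"grip": 5.0}

```text
clock: 18.65
eef_pos: [0.6101, 0.0911, -0.0049]
tool_rot: [0.69, 0.724, -0.001, 0.001]
ft_force: [-0.1, -5.8, -0.8]
grip_width: 0.0504
grasp_force: 2.4
```

Run:
```python
from h import *
go(0,.062,-.006); dish('w9')
```

```text
cm [ 0.06 -0.04  0.11] w [ 0.001   0.0028 -0.    ] now rack [ 0.4 61.4 -4.9]
rim x -46..50 y 60..134 n 12451 rim z 0.0458
```

arm_command:
  increments:
    - {"dx": 0.1,"dy": 0,"dz": 0,"wx": 0,"wy": 0,"wz": 0,"grip": 5.0}
    - {"dx": 0.2,"dy": 0,"dz": 0,"wx": 0,"wy": 0,"wz": 0,"grip": 5.0}
    - {"dx": 0.3,"dy": 0,"dz": 0,"wx": 0,"wy": 0,"wz": 0,"grip": 5.0}
    - {"dx": 0.3,"dy": 0,"dz": 0,"wx": 0,"wy": 0,"wz": 0,"grip": 5.0}

```text
clock: 19.1
eef_pos: [0.6099, 0.0914, -0.005]
tool_rot: [0.69, 0.724, -0.002, 0.003]
ft_force: [0.5, -11.2, -0.1]
grip_width: 0.0496
grasp_force: 4.8
```

The dish is against the back stop: force climbs to 11 N with no travel, rear rim at y≈64 mm. I'll back off, rise and go to the knob.

arm_command:
  increments:
    - {"dx": -0.5,"dy": 0,"dz": 0,"wx": 0,"wy": 0,"wz": 0,"grip": 5.0}
    - {"dx": -1.5,"dy": 0,"dz": 0,"wx": 0,"wy": 0,"wz": 0,"grip": 5.0}
    - {"dx": -2.3,"dy": 0,"dz": 0,"wx": 0,"wy": 0,"wz": 0,"grip": 5.0}
    - {"dx": -2.3,"dy": 0,"dz": -2,"wx": 0,"wy": 0,"wz": 0,"grip": 5.0}
    - {"dx": -2.3,"dy": 0,"dz": -6,"wx": 0,"wy": 0,"wz": 0,"grip": 4.5}
    - {"dx": -2.3,"dy": 0,"dz": -10,"wx": 0,"wy": 0,"wz": 0,"grip": 4.5}
    - {"dx": -2.3,"dy": 0,"dz": -12,"wx": 0,"wy": 0,"wz": 0,"grip": 4.5}
    - {"dx": -2.3,"dy": 3,"dz": -12,"wx": 0,"wy": 0,"wz": 0,"grip": 4.5}
    - {"dx": -2.3,"dy": 6.6,"dz": -12,"wx": 0,"wy": 0,"wz": 0,"grip": 4.5}
    - {"dx": -2.3,"dy": 6.6,"dz": -12,"wx": 0,"wy": 0,"wz": 0,"grip": 4.5}

```text
clock: 20.1
eef_pos: [0.6805, 0.0769, 0.114]
tool_rot: [0.689, 0.725, 0.002, 0.001]
ft_force: [0.2, -0.8, -0.3]
grip_width: 0.045
grasp_force: 0.0
```

Run:
```python
from h import *
go(.068,.0434,.045); dish('w10')
```

```text
cm [-0.05 -0.23  6.9 ] w [ 0.0038 -0.0016  0.0009] now rack [ 70.   43.8 114. ]
rim x -46..44 y 65..134 n 3019 rim z 0.0459
```

The rear rim is now at y = 65 mm, exactly home. I'll lower and grip the knob.

arm_command:
  increments:
    - {"dx": 0,"dy": -0.1,"dz": 2,"wx": 0,"wy": 0,"wz": 0,"grip": 4.5}
    - {"dx": 0,"dy": -0.1,"dz": 4,"wx": 0,"wy": 0,"wz": 0,"grip": 4.5}
    - {"dx": 0,"dy": -0.1,"dz": 6,"wx": 0,"wy": 0,"wz": 0,"grip": 4.5}
    - {"dx": 0,"dy": -0.1,"dz": 6.8,"wx": 0,"wy": 0,"wz": 0,"grip": 4.5}
    - {"dx": 0,"dy": -0.1,"dz": 6.8,"wx": 0,"wy": 0,"wz": 0,"grip": 4.5}
    - {"dx": 0,"dy": -0.1,"dz": 6.8,"wx": 0,"wy": 0,"wz": 0,"grip": 1.6}
    - {"dx": 0,"dy": -0.1,"dz": 6.8,"wx": 0,"wy": 0,"wz": 0,"grip": 1.2}
    - {"dx": 0,"dy": -0.1,"dz": 6.8,"wx": 0,"wy": 0,"wz": 0,"grip": 1.2}
    - {"dx": 0,"dy": -0.1,"dz": 6.8,"wx": 0,"wy": 0,"wz": 0,"grip": 1.2}

```text
clock: 21.05
eef_pos: [0.6766, 0.0761, 0.049]
tool_rot: [0.689, 0.725, 0.001, 0.001]
ft_force: [-0.0, -0.6, 6.1]
grip_width: 0.0161
grasp_force: 59.1
```

Run:
```python
from h import *
go(-.044,.0434,.045)
```

```text
cm [  0.03 -11.01   0.36] w [ 0.0035 -0.0004  0.0011] now rack [66.1 43.3 49. ]
```

arm_command:
  increments:
    - {"dx": 0,"dy": -0.7,"dz": 0,"wx": 0,"wy": 0,"wz": 0,"grip": 1.2}
    - {"dx": 0,"dy": -2,"dz": 0,"wx": 0,"wy": 0,"wz": 0,"grip": 1.2}
    - {"dx": 0,"dy": -3.5,"dz": 0,"wx": 0,"wy": 0,"wz": 0,"grip": 1.2}
    - {"dx": 0,"dy": -5,"dz": 0,"wx": 0,"wy": 0,"wz": 0,"grip": 1.2}
    - {"dx": 0,"dy": -6.5,"dz": 0,"wx": 0,"wy": 0,"wz": 0,"grip": 1.2}
    - {"dx": 0,"dy": -8,"dz": 0,"wx": 0,"wy": 0,"wz": 0,"grip": 1.2}
    - {"dx": 0,"dy": -9.5,"dz": 0,"wx": 0,"wy": 0,"wz": 0,"grip": 1.2}
    - {"dx": 0,"dy": -10.4,"dz": 0,"wx": 0,"wy": 0,"wz": 0,"grip": 1.2}
    - {"dx": 0,"dy": -10.9,"dz": 0,"wx": 0,"wy": 0,"wz": 0,"grip": 1.2}
    - {"dx": 0,"dy": -10.9,"dz": 0,"wx": 0,"wy": 0,"wz": 0,"grip": 1.2}

```text
clock: 22.05
eef_pos: [0.5669, 0.0708, 0.049]
tool_rot: [0.689, 0.725, 0.001, 0.001]
ft_force: [-1.9, 0.0, 7.8]
grip_width: 0.0156
grasp_force: 59.4
```

Run:
```python
from h import *
go(-.044,.0434,.045)
```

```text
cm [ 0.01 -0.03  0.4 ] w [ 0.0031 -0.0007  0.0012] now rack [-43.7  43.3  49. ]
```

Moved 109.8 mm with no stop felt yet. I'll creep on until the force rises.

arm_command:
  increments:
    - {"dx": 0,"dy": -0.1,"dz": 0,"wx": 0,"wy": 0,"wz": 0,"grip": 1.2}
    - {"dx": 0,"dy": -0.2,"dz": 0,"wx": 0,"wy": 0,"wz": 0,"grip": 1.2}
    - {"dx": 0,"dy": -0.3,"dz": 0,"wx": 0,"wy": 0,"wz": 0,"grip": 1.2}
    - {"dx": 0,"dy": -0.4,"dz": 0,"wx": 0,"wy": 0,"wz": 0,"grip": 1.2}
    - {"dx": 0,"dy": -0.5,"dz": 0,"wx": 0,"wy": 0,"wz": 0,"grip": 1.2}
    - {"dx": 0,"dy": -0.5,"dz": 0,"wx": 0,"wy": 0,"wz": 0,"grip": 1.2}

```text
clock: 22.65
eef_pos: [0.5666, 0.0708, 0.0489]
tool_rot: [0.689, 0.725, 0.004, 0.003]
ft_force: [9.1, 1.9, 1.4]
grip_width: 0.0155
grasp_force: 58.9
```

The gate is against its shut stop (9 N, no travel). Release and rise straight up.

arm_command:
  increments:
    - {"dx": 0,"dy": 0.2,"dz": 0,"wx": 0,"wy": 0,"wz": 0,"grip": 4.5}
    - {"dx": 0,"dy": 0.2,"dz": 0,"wx": 0,"wy": 0,"wz": 0,"grip": 4.5}
    - {"dx": 0,"dy": 0.2,"dz": 0,"wx": 0,"wy": 0,"wz": 0,"grip": 4.5}
    - {"dx": 0,"dy": 0.2,"dz": -2,"wx": 0,"wy": 0,"wz": 0,"grip": 4.5}
    - {"dx": 0,"dy": 0.2,"dz": -6,"wx": 0,"wy": 0,"wz": 0,"grip": 4.5}
    - {"dx": 0,"dy": 0.2,"dz": -10,"wx": 0,"wy": 0,"wz": 0,"grip": 4.5}
    - {"dx": 0,"dy": 0.2,"dz": -14,"wx": 0,"wy": 0,"wz": 0,"grip": 4.5}
    - {"dx": -4,"dy": -3,"dz": -17,"wx": 0,"wy": 0,"wz": 0,"grip": 4.5}
    - {"dx": -8,"dy": -6,"dz": -17,"wx": 0,"wy": 0,"wz": 0,"grip": 4.5}
    - {"dx": -12,"dy": -10,"dz": -17,"wx": 0,"wy": 0,"wz": 0,"grip": 4.5}

```text
clock: 23.65
eef_pos: [0.4767, -0.0446, 0.2177]
tool_rot: [0.689, 0.725, 0.0, 0.001]
ft_force: [-0.1, -1.0, -0.1]
grip_width: 0.0451
grasp_force: 0.0
```

arm_command:
  increments:
    - {"dx": -4,"dy": -4,"dz": 0,"wx": 0,"wy": 0,"wz": 0,"grip": 4.5}
    - {"dx": -8,"dy": -7,"dz": 0,"wx": 0,"wy": 0,"wz": 0,"grip": 4.5}
    - {"dx": -12,"dy": -10,"dz": 0,"wx": 0,"wy": 0,"wz": 0,"grip": 4.5}
    - {"dx": -15,"dy": -12,"dz": 0,"wx": 0,"wy": 0,"wz": 0,"grip": 4.5}
    - {"dx": -18,"dy": -13,"dz": 0,"wx": 0,"wy": 0,"wz": 0,"grip": 4.5}
    - {"dx": -18,"dy": -13,"dz": 0,"wx": 0,"wy": 0,"wz": 0,"grip": 4.5}
    - {"dx": -18,"dy": -13,"dz": 0,"wx": 0,"wy": 0,"wz": 0,"grip": 4.5}

```text
clock: 24.35
eef_pos: [0.3555, -0.2297, 0.2164]
tool_rot: [0.69, 0.724, 0.0, -0.001]
ft_force: [0.3, 1.5, -0.4]
grip_width: 0.0451
grasp_force: 0.0
```

Run:
```python
from h import *
snap('top','t9'); X,P,d=cloud('t9'); r=X[...,:2]-O; x=r@xr; y=r@yr; z=X[...,2]
def b(n,f): print(n,f.sum(),'x',(np.percentile(x[f],[2,98])*1e3).round(0) if f.any() else 0,'y',(np.percentile(y[f],[2,98])*1e3).round(0) if f.any() else 0,'z',np.median(z[f]).round(3) if f.any() else 0)
b('knob',(d>0)&(abs(z-.097)<.008)&(abs(y-.043)<.025)&(abs(x)<.1))
b('jar',(d>0)&(z>.09)&(z<.11)&(x<-.1)&(y>.02)&(x>-.23))
b('dish rim',(d>0)&(abs(z-.0455)<.004)&(abs(x)<.046)&(y>.055)&(y<.15))
b('cup',(d>0)&(abs(z-.095)<.008)&(x<-.1)&(y<-.0)&(x>-.21)&(y>-.12))
b('roll',(d>0)&(abs(z-.025)<.005)&(x>.09)&(x<.22)&(y<-.02)&(y>-.16))
X0,_,d0=cloud('top0'); m=(d>0)&(d0>0)&(abs(X[...,2]-X0[...,2])>.02); print('changed',m.sum())
n,l,s,c=cv2.connectedComponentsWithStats(m.astype(np.uint8)); print([ (s[i].tolist(),c[i].round().tolist()) for i in range(1,n) if s[i,4]>25])
o=monitor.get_obs(); print(o['clock'],o['eef_pos'],o['ft_force'])
```

```text
knob 37 x [-50. -34.] y [35. 49.] z 0.097
jar 442 x [-224. -107.] y [ 65. 586.] z 0.1
dish rim 172 x [-45.  45.] y [ 66. 134.] z 0.046
cup 195 x [-194. -116.] y [-93. -16.] z 0.095
roll 393 x [111. 207.] y [-140.  -45.] z 0.026
changed 14951
[([280, 203, 53, 34, 556], [306.0, 219.0]), ([219, 207, 26, 33, 526], [232.0, 222.0]), ([248, 227, 8, 14, 76], [252.0, 234.0]), ([228, 270, 22, 21, 363], [238.0, 280.0]), ([366, 294, 194, 126, 13188], [442.0, 371.0]), ([259, 417, 19, 3, 43], [269.0, 418.0])]
24.4 [ 0.35594831 -0.22918256  0.21645034] [0.04263815 0.1662072  0.65708052]
```

Final measurements:
- **Gate:** knob at (-42, 42) mm, so shut.
- **Dish:** rear rim at y≈65 mm, so home.
- **Jar:** standing in the tray.
- **Everything else:** only the dish, jar, gate and arm regions changed.

Handing in.

```bash
python3 -c "
from workcell import job
print(job.job_done())"
```

```text
the job is handed in; nothing more can be done
None
```

The job is handed in: the jar stands upright in the grey tray, the dish is home against the back stop and the gate is fully shut, with nothing else moved, at 24.4 s of the 59 s allowed.

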